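Seat the tip box and snap the toggle clamp shut

ROBOT

A 7-joint arm with a two-finger parallel gripper is mounted at the origin on a cart in front of the work surface, level with it; the furniture and walls round the work are solid. World frame = base frame: x ahead of the robot, y to its left, z up, the work surface at z = 0. Lengths are in mm, angles in rad, forces in N, time in s.
With the tool pointing down it reaches from about 400 to 875 mm from the base axis. Payload 4.4 kg.
Tool frame: the origin (TCP) lies at the very end of the fingers, on their centre line; the grasp point (between the pads) lies 19 mm behind it; z points along the fingers, y is the direction in which the jaws open and shut (so a half turn about z gives the same grasp; the last joint's range is limited). The gripper opens to 85 mm and grips with 20 to 120 N. Pads are 22 mm wide; open, the fingers measure 114 mm over their backs; the gripper's body (76 mm by 85 mm) begins 54 mm behind the grasp point. The pads swing forward as they close: fully open they stand 13 mm farther back than shut.
Start: joints at [1.205, 0.628, 0.038, 1.517, -0.027, 0.996, -0.02], TCP at [191.992, -621.013, 231.313] pointing down, gripper open.
Joint ranges: [-3.06, 3.06], [-0.37, 2.12], [-1.25, 1.32], [0.18, 2.47], [-1.1, 4.24], [0.23, 1.98], [-2.94, 2.94]. Speed limits (rad/s): [2.57, 2.57, 3.14, 3.14, 3.14, 3.14, 3.14].

INTERFACE

Orientations are given as [roll, pitch, yaw] about the fixed x, y, z axes, in that order (R = Rz(yaw) Ry(pitch) Rx(roll)).
In Python, from cell import read_state, get_image, calibration, finish_job gives the robot as it stands. The module is installed in compiled form; this text tells all that it offers.
- The arm moves only by the tool apply_moves, never from a script. Its argument "increments" is a list of rows, each an object of numbers: "tx", "ty", "tz": the shift along the world's x, y, z in m; "rx", "ry", "rz": the turn, a rotation vector about the world's x, y, z in units of 5 degrees (1.0 is 5 degrees); "claw": the finger opening in m, from 0 to 0.0854. In form: [{"tx": .., "ty": .., "tz": .., "rx": .., "ry": .., "rz": .., "claw": ..}, ...]. A call has 1 to 12 rows; each row is the pose to reach, as a shift and turn from the pose commanded when the call began; what a row does not reach only later rows make up. A row lasts 1/10 s, in which the tool goes at most 50 mm and 8.59 degrees, less where a joint would pass 70% of its speed; a pose out of reach is approached as far as the arm can. A call with a gripper value outside its range is refused whole. The fingers move at their own pace and stop on an object; the grip force is fixed at half the most. Time passes only in rows, so rows that repeat a pose let the fingers close. It gives the time, the measured TCP pose, the force and the opening at its end, in the units of the state.
- read_state(): the state, without advancing time (a new reading comes with each control period).
- get_image(name): name is "side" or "top" or "wrist"; returns the picture (400x640x3 uint8, red, green, blue); there is no depth.
- calibration(name): a dict with "camera_matrix" (3x3 intrinsics, pixels), "distortion" ([k1, k2, p1, p2, k3] as OpenCV has them; the pictures are not rectified), "origin" and "attitude" of the camera in the world. Camera axes: x right, y up, looking along -z (the intrinsics and any distortion apply to the point x, -y, -z); pixel columns grow to the right and rows downward; lengths in mm; the calibration is good to about 2 mm. A picture is of the moment at which its call begins: read the wrist's pose just before it. calibration takes no time and is no camera call; for the wrist camera it gives the pose at the moment of the call.
- finish_job(): hands the job in, once; it reports no verdict.
The state is a dict: "clock": time; "qpos": joint angles; "qd": joint speeds; "tau": joint torques, N m; "eef_pos": TCP position; "tool_rot": TCP orientation; "force": force on the tool from outside, world axes, zero at the start; "torque": the same for the moment, N m; "width": finger opening in mm.
Only numpy, scipy, OpenCV 4.12 (cv2) and the standard library are available. Lean on these libraries where they do the work, as an engineer would, in place of code of your own. Each camera call takes 0.05 s, during which the arm holds its last target. There are 200 camera calls.

TASK

With the fingertips only, push the yellow tip box along its channel until it is fully home against the fixture's end stop, then push the blue-knobbed clamp lever over, past its dead point, until it snaps into lock and the pad presses on the box. Grasp and lift nothing, and leave the other things on the bench where they are.

Things in the scene. Friction and masses are not known exactly. Their poses are not given: they have to be found in the camera images.
- fixture: Fixture fixed to the bench: aluminium plate 175 (x) x 260 (y) x 8 mm. Origin: centre of its underside. +x points away from the robot, +y to its left (within 20 degrees), +z up. Along y, centred on x = +30 mm, lies a channel 82 mm wide between rails 21 mm high above the bench, open at its -y end (rails start at y = -113 mm).
- stop_face (a point): Middle of the end stop's face, which closes the channel's +y end at x = +30, y = +112 mm in the fixture's frame; the stop is 98 mm wide, its top 42 mm above the bench.
- tip_box: Yellow closed tip box, 78 (x) x 118 (y) x 45 mm, loose, about 0.12 kg. Origin: centre of its underside. It lies in the channel on the 8 mm plate, long side along the fixture's y, 63 to 98 mm short of home, and slides towards +y. Home: end face against the stop, origin at y = +53 mm in the fixture's frame.
- knob (a point): Centre of the blue ball knob (28 mm diameter) on the end of the clamp lever, 108 mm from the lever's pivot. It moves with the lever.
- lever_pivot (a point): Centre of the clamp lever's pivot, 75 mm above the bench, axis along the fixture's y; at x = -61, y = +75 mm in its frame, on top of a pedestal 56 x 50 mm, 97 mm high. Beside it, towards +x, the open hold-down arm stands raised, up to 0.20 m above the bench.
- clamp_lever (a joint): Lever angle, rad. 0 = open, leaning 30 degrees back to the fixture's -x (to the robot). Grows as the knob goes up and over to +x: dead point about upright (0.52), locked at its stop at 0.96. A spring drives it back to 0 before the dead point and on to 0.96 after it; about 5 N across the lever at the knob moves it, less near the dead point. The arm is linked to it and swings down.
- pad: Black round rubber pad (20 mm) with a soft spring under the end of the hold-down arm. Origin: centre of its underside. Locked, it presses on the lid of a box that is home with about 2 N, 22 mm to the +y side of the box's centre; it misses a box left far short of home.
- stopper: Black rubber stopper, 28 mm across, 31 mm tall, loose on the bench in front of the fixture (on its -x side); leave alone. Origin: centre of its underside.
- tweezers: Pale grey tweezers, 126 x 10 x 8 mm, loose on the bench beyond the end stop; leave alone.
- timer: White timer, 62 x 62 x 19 mm, loose at the right of the bench; leave alone.
- petri_dish: Glass dish, 64 mm across, 12 mm tall, loose at the right of the bench; leave alone.
- marker_red: Red and white marker, 146 mm long, 14 mm thick, loose at the left of the bench; leave alone.
Mind the look-alikes: they are no part of the job. Of the things shaped like the tip_box, the yellow one is meant.

How it is judged (in metres and radians):
On the way, in this order (a step that is already met when the one before it is completed fails the run):
1. the box is home against the end stop while the lever is still open (y of tip_box in the frame of fixture above 0.049 m and z of tip_box in the frame of fixture below 0.012 m and value of joint clamp_lever below 0.25 rad), for 0.2 s.
2. the lever has snapped into lock (value of joint clamp_lever above 0.89 rad), for 0.2 s.
At the end, for the whole second after the job is handed in: The box lies flat on the plate within 4 mm of the end stop, the lever is in lock (above 0.89 rad), and the pad presses on the box with more than 1 N (y of tip_box in the frame of fixture above 0.049 m and z of tip_box in the frame of fixture below 0.012 m and value of joint clamp_lever above 0.89 rad and contact force between pad and tip_box above 1 N and angle between tip_box's own z axis and vertical below 0.06 rad and linear speed of tip_box below 0.02 m/s); the robot touches nothing.
It fails at once if the tip box is lifted or tipped off the plate (z of tip_box in the frame of fixture above 0.016 m or angle between tip_box's own z axis and vertical above 0.15 rad).
It fails at once if another thing on the bench is moved more than 15 mm (distance of any of stopper, tweezers, timer, petri_dish, marker_red from where it was at the start of the episode above 0.015 m).
It also fails if it takes over 45 s, if anything falls off the work surface, if the arm or the gripper's body presses on something with over 40 N, if the wrist force passes 120 N, or if a joint passes its speed limit or range.

## Working session

There is one attempt and no reset: what is moved stays moved. The work goes in short steps, Python scripts to look and compute and a tool call to move; the robot and the scene stay as the last step left them, time stands still between calls to the robot, and variables do not carry over. Pictures are saved under pics/ and viewed, about 8 in all and at most 12, crops included, and the job is handed in when it is done.

Besides the shell and the picture viewer there is one more tool, called after "Emit:" as name([rows], argument=value, ...), one row to a line, values as JSON. apply_moves: Moves the arm, as the interface text tells. Its arguments: {"type":"object","properties":{"increments":{"type":"array"}},"required":["increments"]}

```bash
mkdir -p pics; cat > h.py <<'E'
import numpy as np, cv2
from cell import *
def save(n,f):
    im=get_image(n); cv2.imwrite(f'pics/{f}.png',im[:,:,::-1]); return im
def Rm(a):
    a=np.array(a,float)
    if a.shape==(3,3): return a
    from scipy.spatial.transform import Rotation as R
    return R.from_euler('xyz',a).as_matrix() if a.size==3 else R.from_quat(a).as_matrix()
def ray(c,uv):
    p=cv2.undistortPoints(np.array([[uv]],float),np.array(c['camera_matrix']),np.array(c['distortion']))[0,0]
    d=Rm(c['attitude'])@np.array([p[0],-p[1],-1]); return np.array(c['origin'],float),d
def onz(c,uv,z):
    o,d=ray(c,uv); return o+d*(z-o[2])/d[2]
def proj(c,P):
    q=Rm(c['attitude']).T@(np.array(P,float)-np.array(c['origin'])); q=q*[1,-1,-1]
    return cv2.projectPoints(q.reshape(1,3),np.zeros(3),np.zeros(3),np.array(c['camera_matrix']),np.array(c['distortion']))[0][0,0]
E
python3 - <<'E'
from h import *
for n in('top','side'):
    save(n,n+'0'); print(n,calibration(n))
print(read_state())
E
```

```text
top {'camera_matrix': array([[519.476345  ,   0.        , 322.13293713],
       [  0.        , 519.476345  , 193.54620976],
       [  0.        ,   0.        ,   1.        ]]), 'distortion': array([-0.02303006,  0.        ,  0.        ,  0.        ,  0.        ]), 'origin': array([ 270.52512764,   -9.50349927, 1503.99746967]), 'attitude': array([ 1.83775353e-01,  6.16595187e-04, -1.58052043e+00])}
side {'camera_matrix': array([[506.59181193,   0.        , 313.79667386],
       [  0.        , 506.59181193, 205.83371822],
       [  0.        ,   0.        ,   1.        ]]), 'distortion': array([0.02283924, 0.        , 0.        , 0.        , 0.        ]), 'origin': array([ 520.69022916, 1193.93554514,  949.67011043]), 'attitude': array([ 0.95697715, -0.0137548 , -3.12636396])}
{'clock': 0.1, 'qpos': array([ 1.20519692,  0.62921965,  0.03848499,  1.5182638 , -0.02696783,
        0.99630048, -0.02003698]), 'qd': array([-0.00041061,  0.00012046,  0.00171943, -0.00296279, -0.00043365,
       -0.00273019,  0.00028241]), 'tau': array([ 3.33465265e-03, -5.64531720e+01,  1.23053994e+00, -1.93974030e+01,
        1.12402762e-02,  5.43773873e-03, -2.18463967e-06]), 'eef_pos': array([ 191.79793816, -620.47865538,  230.50516017]), 'tool_rot': array([-3.13992139e+00,  6.55649474e-05,  2.99747532e-01]), 'force': array([ 0.19101282,  0.20279317, -0.34061341]), 'torque': array([-0.02319566,  0.0130345 , -0.06573186]), 'width': 85.4768541172715}
```

View pics/top0.png

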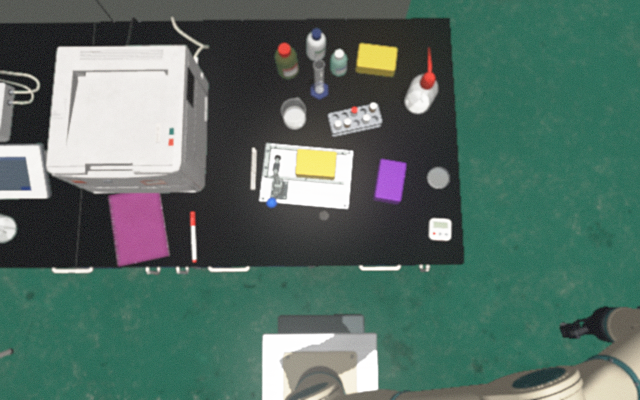

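View pics/side0.png

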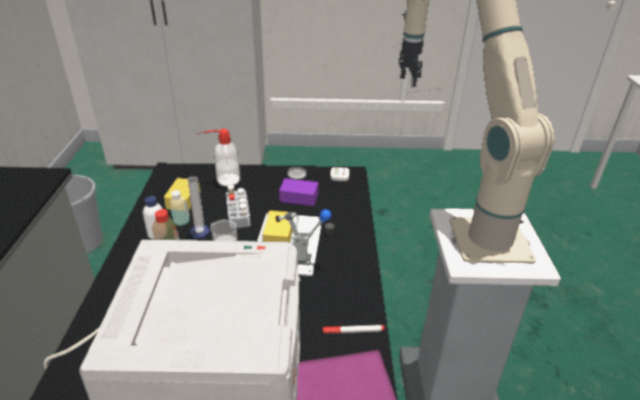

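Look-alikes in the top view: a yellow box in the channel (316,163), a second yellow box at the far side (377,60) and a purple box (391,181). The one in the channel fits the description. The blue knob is at (271,202), the stopper at (324,215) and the tweezers at (253,168). I'll check this in a close crop.

```bash
python3 - <<'E'
import cv2
a=cv2.imread('pics/top0.png')[135:225,240:370]
cv2.imwrite('pics/c1.png',cv2.resize(a,None,fx=6,fy=6,interpolation=cv2.INTER_CUBIC))
E
```

```text
(no output)
```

View pics/c1.png

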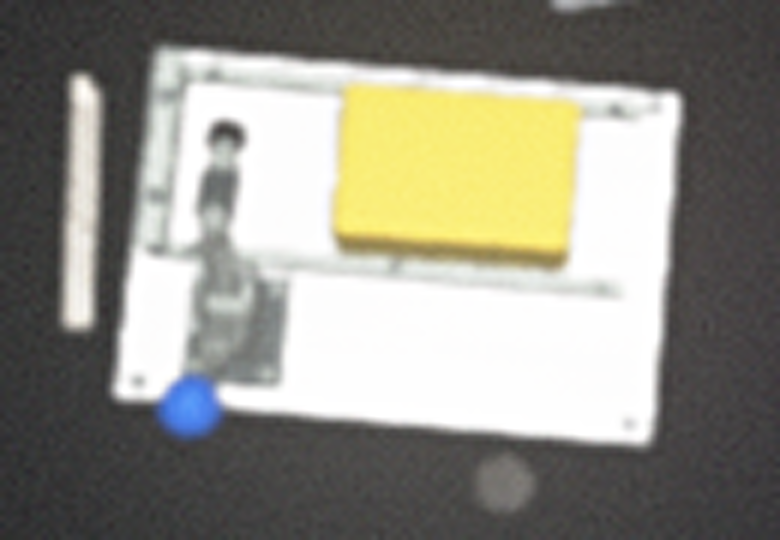

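The crop confirms it. The yellow box lies in the channel, with lid corners at crop (348,85), (580,102), (568,248) and (340,235). The plate corners are (157,47), (681,92), (652,443) and (115,400), the knob is at (190,406) and the stopper at (504,483). The stop is on the left, at +y. Next I'll compute poses.

```bash
cat > m.py <<'E'
from h import *
from scipy.optimize import least_squares
c=calibration('top')
f=lambda x,y:((x+.5)/6-.5+240,(y+.5)/6-.5+135)
pl=[((157,47),(87.5,130)),((681,92),(87.5,-130)),((652,443),(-87.5,-130)),((115,400),(-87.5,130))]
bx=[((348,85),(39,59)),((580,102),(39,-59)),((568,240),(-39,-59)),((340,235),(-39,59))]
def fit(s,z):
    W=np.array([onz(c,f(*a),z)[:2] for a,_ in s]); L=np.array([b for _,b in s],float)
    fun=lambda p:(L@np.array([[np.cos(p[2]),np.sin(p[2])],[-np.sin(p[2]),np.cos(p[2])]])+p[:2]-W).ravel()
    r=least_squares(fun,[W[:,0].mean(),W[:,1].mean(),0]); print(np.round(W,1).tolist(),r.x,np.round(r.fun,1)); return r.x
p=fit(pl,8); b=fit(bx,53)
C,S=np.cos(p[2]),np.sin(p[2]); R=np.array([[C,-S],[S,C]])
print('box in fixture',R.T@(b[:2]-p[:2]))
w=lambda x,y:np.round(p[:2]+R@[x,y],1)
kz=75+108*np.cos(np.pi/6); kx=-61-54
print('knob pred',w(kx,75),kz,'meas',onz(c,f(190,406),kz))
cs=calibration('side')
for n,q in dict(knob=(*w(kx,75),kz),stopTop=(*w(30,112),42),boxend=(*b[:2],53)).items(): print(n,np.round(proj(c,q),1),np.round(proj(cs,q),1))
print('stopper',onz(c,f(504,483),31))
for n,q in dict(boxend=(30,-80),pushend=(30,-6),piv=(-61,75),up=(-61,75),lock=(-61+108*np.sin(.96-.5236),75)).items(): print(n,w(*q))
print('yaw',p[2],'knob lock z',75+108*np.cos(.96-.5236))
E
python3 m.py
```

```text
[[705.5, 155.5], [679.7, -104.7], [503.8, -87.0], [527.5, 174.2]] [ 6.04130206e+02  3.45118914e+01 -9.70652134e-02] [-1.7 -0.1 -1.1  1.3  0.7  0.6  2.1 -1.8]
[[672.5, 58.4], [662.9, -53.2], [595.1, -46.4], [598.6, 62.3]] [ 6.32266052e+02  5.27001660e+00 -6.38998357e-02] [ 2.5  3.3  4.5 -2.9 -5.5 -4.7 -1.5  4.4]
box in fixture [ 30.83731998 -26.37750411]
knob pred [496.9 120.3] 168.53074360871938 meas [496.97104973 121.79941398 168.53074361]
knob [271.8 202.3] [325.  213.8]
stopTop [268.6 159.3] [269.6 255.1]
boxend [316.1 162.1] [277.8 221.6]
stopper [481.57451668 -14.79901088  31.        ]
boxend [626.2 -48. ]
pushend [633.4  25.6]
piv [550.7 115.1]
up [550.7 115.1]
lock [596.1 110.6]
yaw -0.09706521337501717 knob lock z 172.87815135334642
```

Everything agrees. The predicted knob position is 1.5 mm from the measured one, and the box is about 79 mm short of home, inside the given 63–98 mm. I'll close the fingers, align the yaw to the fixture (−22.7°) and move above the channel's open end.

Emit:
apply_moves([
  {"tx":0.04,"ty":0.03,"tz":0.03,"rz":-1,"claw":0},
  {"tx":0.07,"ty":0.06,"tz":0.03,"rz":-2,"claw":0},
  {"tx":0.1,"ty":0.1,"tz":0.03,"rz":-3,"claw":0},
  {"tx":0.13,"ty":0.13,"tz":0.03,"rz":-4,"claw":0},
  {"tx":0.16,"ty":0.165,"tz":0.03,"rz":-4.55,"claw":0},
  {"tx":0.19,"ty":0.2,"tz":0.03,"rz":-4.55,"claw":0},
  {"tx":0.22,"ty":0.24,"tz":0.03,"rz":-4.55,"claw":0},
  {"tx":0.25,"ty":0.28,"tz":0.03,"rz":-4.55,"claw":0},
  {"tx":0.28,"ty":0.32,"tz":0.03,"rz":-4.55,"claw":0},
  {"tx":0.31,"ty":0.355,"tz":0.03,"rz":-4.55,"claw":0},
  {"tx":0.34,"ty":0.385,"tz":0.03,"rz":-4.55,"claw":0},
  {"tx":0.34,"ty":0.385,"tz":0.03,"rz":-4.55,"claw":0},
])

```text
$.increments[0]: bad value
```

Emit:
apply_moves([
  {"tx":0.04,"ty":0.03,"tz":0.03,"rx":0,"ry":0,"rz":-1,"claw":0},
  {"tx":0.07,"ty":0.06,"tz":0.03,"rx":0,"ry":0,"rz":-2,"claw":0},
  {"tx":0.1,"ty":0.1,"tz":0.03,"rx":0,"ry":0,"rz":-3,"claw":0},
  {"tx":0.13,"ty":0.13,"tz":0.03,"rx":0,"ry":0,"rz":-4,"claw":0},
  {"tx":0.16,"ty":0.165,"tz":0.03,"rx":0,"ry":0,"rz":-4.55,"claw":0},
  {"tx":0.19,"ty":0.2,"tz":0.03,"rx":0,"ry":0,"rz":-4.55,"claw":0},
  {"tx":0.22,"ty":0.24,"tz":0.03,"rx":0,"ry":0,"rz":-4.55,"claw":0},
  {"tx":0.25,"ty":0.28,"tz":0.03,"rx":0,"ry":0,"rz":-4.55,"claw":0},
  {"tx":0.28,"ty":0.32,"tz":0.03,"rx":0,"ry":0,"rz":-4.55,"claw":0},
  {"tx":0.31,"ty":0.355,"tz":0.03,"rx":0,"ry":0,"rz":-4.55,"claw":0},
  {"tx":0.34,"ty":0.385,"tz":0.03,"rx":0,"ry":0,"rz":-4.55,"claw":0},
  {"tx":0.34,"ty":0.385,"tz":0.03,"rx":0,"ry":0,"rz":-4.55,"claw":0},
])

```text
clock: 1.3
eef_pos: [536.8, -228.5, 260.7]
tool_rot: [-3.137, -0.002, -0.086]
force: [-0.2, -0.4, -0.7]
width: 0.2
```

Emit:
apply_moves([
  {"tx":0.022,"ty":0.033,"tz":0,"rx":0,"ry":0,"rz":0,"claw":0},
  {"tx":0.044,"ty":0.066,"tz":0,"rx":0,"ry":0,"rz":0,"claw":0},
  {"tx":0.066,"ty":0.099,"tz":0,"rx":0,"ry":0,"rz":0,"claw":0},
  {"tx":0.089,"ty":0.133,"tz":-0.03,"rx":0,"ry":0,"rz":0,"claw":0},
  {"tx":0.089,"ty":0.133,"tz":-0.06,"rx":0,"ry":0,"rz":0,"claw":0},
  {"tx":0.089,"ty":0.133,"tz":-0.1,"rx":0,"ry":0,"rz":0,"claw":0},
  {"tx":0.089,"ty":0.133,"tz":-0.14,"rx":0,"ry":0,"rz":0,"claw":0},
  {"tx":0.089,"ty":0.133,"tz":-0.17,"rx":0,"ry":0,"rz":0,"claw":0},
  {"tx":0.089,"ty":0.133,"tz":-0.17,"rx":0,"ry":0,"rz":0,"claw":0},
  {"tx":0.089,"ty":0.133,"tz":-0.17,"rx":0,"ry":0,"rz":0,"claw":0},
])

```text
clock: 2.3
eef_pos: [620.8, -103.5, 91.4]
tool_rot: [3.141, 0.001, -0.098]
force: [1.0, 0.0, 0.8]
width: 0.6
```

```bash
python3 - <<'E'
from h import *
s=read_state(); print(s['eef_pos'],s['tool_rot'],s['clock'])
t=save('top','t1'); d=save('side','s1')
a=cv2.resize(t[120:230,240:400],(800,550))[:,:,::-1]
cv2.imwrite('pics/t1c.png',a)
b=cv2.resize(d[150:290,220:380],(640,560),interpolation=cv2.INTER_CUBIC)[:,:,::-1]; cv2.imwrite('pics/s1c.png',b)
E
```

```text
[ 620.8223671  -103.46163697   91.36383572] [ 3.14138288e+00  7.83725486e-04 -9.77118378e-02] 2.3
```

View pics/s1c.png

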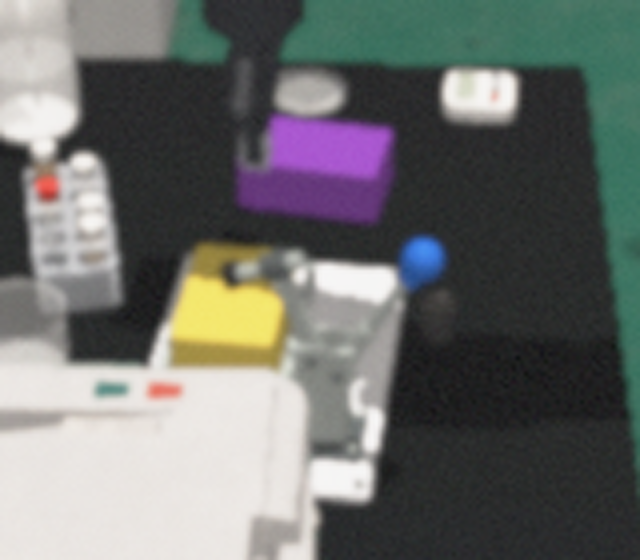

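The closed fingertips (side crop (255,160)) stand clear behind the yellow box and in front of the purple one. The lever is open, with the knob at (423,258). I'll descend and push.

Emit:
apply_moves([
  {"tx":0,"ty":0,"tz":-0.032,"rx":0,"ry":0,"rz":0,"claw":0},
  {"tx":0,"ty":0,"tz":-0.062,"rx":0,"ry":0,"rz":0,"claw":0},
  {"tx":0,"ty":0,"tz":-0.062,"rx":0,"ry":0,"rz":0,"claw":0},
  {"tx":0.001,"ty":0.012,"tz":-0.062,"rx":0,"ry":0,"rz":0,"claw":0},
  {"tx":0.002,"ty":0.024,"tz":-0.062,"rx":0,"ry":0,"rz":0,"claw":0},
  {"tx":0.0035,"ty":0.036,"tz":-0.062,"rx":0,"ry":0,"rz":0,"claw":0},
  {"tx":0.0045,"ty":0.046,"tz":-0.062,"rx":0,"ry":0,"rz":0,"claw":0},
  {"tx":0.0055,"ty":0.056,"tz":-0.062,"rx":0,"ry":0,"rz":0,"claw":0},
  {"tx":0.0065,"ty":0.066,"tz":-0.062,"rx":0,"ry":0,"rz":0,"claw":0},
  {"tx":0.0075,"ty":0.076,"tz":-0.062,"rx":0,"ry":0,"rz":0,"claw":0},
  {"tx":0.0085,"ty":0.086,"tz":-0.062,"rx":0,"ry":0,"rz":0,"claw":0},
  {"tx":0.009,"ty":0.094,"tz":-0.062,"rx":0,"ry":0,"rz":0,"claw":0},
])

```text
clock: 3.6
eef_pos: [630.1, -7.9, 29.3]
tool_rot: [-3.141, 0.0, -0.097]
force: [-0.3, -2.8, 2.2]
width: 0.0
```

Emit:
apply_moves([
  {"tx":0.0005,"ty":0.005,"tz":0,"rx":0,"ry":0,"rz":0,"claw":0},
  {"tx":0.001,"ty":0.01,"tz":0,"rx":0,"ry":0,"rz":0,"claw":0},
  {"tx":0.0013,"ty":0.013,"tz":0,"rx":0,"ry":0,"rz":0,"claw":0},
  {"tx":0.0015,"ty":0.015,"tz":0,"rx":0,"ry":0,"rz":0,"claw":0},
  {"tx":0.0015,"ty":0.015,"tz":0,"rx":0,"ry":0,"rz":0,"claw":0},
])

```text
clock: 4.1
eef_pos: [631.5, 6.4, 29.2]
tool_rot: [-3.141, 0.0, -0.097]
force: [-0.9, -0.7, 0.3]
width: -0.2
```

Emit:
apply_moves([
  {"tx":0.0002,"ty":0.002,"tz":0,"rx":0,"ry":0,"rz":0,"claw":0},
  {"tx":0.0004,"ty":0.004,"tz":0,"rx":0,"ry":0,"rz":0,"claw":0},
  {"tx":0.0004,"ty":0.004,"tz":0,"rx":0,"ry":0,"rz":0,"claw":0},
])

```text
clock: 4.4
eef_pos: [631.8, 10.6, 29.2]
tool_rot: [-3.141, 0.0, -0.097]
force: [0.3, 0.9, 0.1]
width: 0.1
```

Emit:
apply_moves([
  {"tx":0.0002,"ty":0.002,"tz":0,"rx":0,"ry":0,"rz":0,"claw":0},
  {"tx":0.0004,"ty":0.004,"tz":0,"rx":0,"ry":0,"rz":0,"claw":0},
  {"tx":0.0004,"ty":0.004,"tz":0,"rx":0,"ry":0,"rz":0,"claw":0},
])

```text
clock: 4.7
eef_pos: [631.7, 12.3, 29.2]
tool_rot: [3.139, 0.001, -0.098]
force: [-1.4, -4.7, 1.5]
width: -0.2
```

Emit:
apply_moves([
  {"tx":0.0002,"ty":0.002,"tz":0,"rx":0,"ry":0,"rz":0,"claw":0},
  {"tx":0.0003,"ty":0.003,"tz":0,"rx":0,"ry":0,"rz":0,"claw":0},
  {"tx":0.0003,"ty":0.003,"tz":0,"rx":0,"ry":0,"rz":0,"claw":0},
])

```text
clock: 5.0
eef_pos: [631.7, 12.4, 29.3]
tool_rot: [3.136, 0.001, -0.1]
force: [-2.5, -9.0, 2.0]
width: -0.1
```

The TCP stalled at fixture y ≈ −19 mm and the force is building, as expected with the box home. I'll back off, rise and check.

Emit:
apply_moves([
  {"tx":-0.001,"ty":-0.01,"tz":0,"rx":0,"ry":0,"rz":0,"claw":0},
  {"tx":-0.003,"ty":-0.03,"tz":0,"rx":0,"ry":0,"rz":0,"claw":0},
  {"tx":-0.006,"ty":-0.06,"tz":0.03,"rx":0,"ry":0,"rz":0,"claw":0},
  {"tx":-0.01,"ty":-0.1,"tz":0.07,"rx":0,"ry":0,"rz":0,"claw":0},
  {"tx":-0.01,"ty":-0.12,"tz":0.11,"rx":0,"ry":0,"rz":0,"claw":0},
  {"tx":-0.04,"ty":-0.15,"tz":0.15,"rx":0,"ry":0,"rz":0,"claw":0},
  {"tx":-0.07,"ty":-0.17,"tz":0.18,"rx":0,"ry":0,"rz":0,"claw":0},
  {"tx":-0.11,"ty":-0.17,"tz":0.21,"rx":0,"ry":0,"rz":0,"claw":0},
  {"tx":-0.15,"ty":-0.17,"tz":0.23,"rx":0,"ry":0,"rz":0,"claw":0},
  {"tx":-0.15,"ty":-0.17,"tz":0.23,"rx":0,"ry":0,"rz":0,"claw":0},
])

```text
clock: 6.0
eef_pos: [478.7, -153.5, 262.4]
tool_rot: [-3.141, -0.002, -0.1]
force: [1.5, -0.1, -0.1]
width: -0.1
```

```bash
python3 - <<'E'
from h import *
s=read_state(); print(s['eef_pos'],s['tool_rot'],s['clock'])
t=save('top','t2'); save('side','s2')
cv2.imwrite('pics/t2c.png',cv2.resize(t[135:225,240:370],None,fx=6,fy=6,interpolation=cv2.INTER_CUBIC)[:,:,::-1])
E
```

```text
[ 478.73603771 -153.52839635  262.4249183 ] [-3.14124061e+00 -1.62289910e-03 -1.00154061e-01] 6.0
```

View pics/t2c.png

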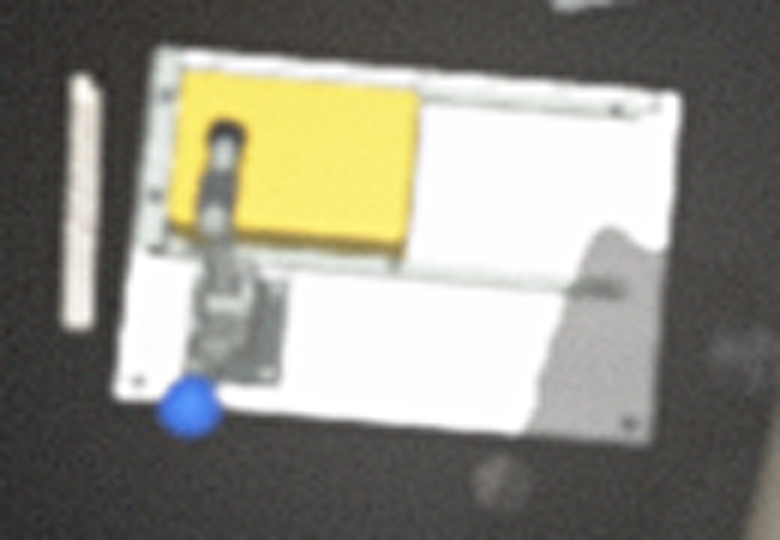

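The box's end edge meets the stop (crop (180,72)–(172,222)) with no gap. The lever is still open, knob at (190,406), and everything else is unmoved. Next I'll go behind the knob, on its robot side.

Emit:
apply_moves([
  {"tx":-0.01,"ty":0.04,"tz":0,"rx":0,"ry":0,"rz":0,"claw":0},
  {"tx":-0.02,"ty":0.08,"tz":0,"rx":0,"ry":0,"rz":0,"claw":0},
  {"tx":-0.031,"ty":0.12,"tz":0,"rx":0,"ry":0,"rz":0,"claw":0},
  {"tx":-0.031,"ty":0.16,"tz":0,"rx":0,"ry":0,"rz":0,"claw":0},
  {"tx":-0.031,"ty":0.2,"tz":0,"rx":0,"ry":0,"rz":0,"claw":0},
  {"tx":-0.031,"ty":0.24,"tz":0,"rx":0,"ry":0,"rz":0,"claw":0},
  {"tx":-0.031,"ty":0.279,"tz":-0.02,"rx":0,"ry":0,"rz":0,"claw":0},
  {"tx":-0.031,"ty":0.279,"tz":-0.05,"rx":0,"ry":0,"rz":0,"claw":0},
  {"tx":-0.031,"ty":0.279,"tz":-0.08,"rx":0,"ry":0,"rz":0,"claw":0},
  {"tx":-0.031,"ty":0.279,"tz":-0.102,"rx":0,"ry":0,"rz":0,"claw":0},
  {"tx":-0.031,"ty":0.279,"tz":-0.102,"rx":0,"ry":0,"rz":0,"claw":0},
])

```text
clock: 7.2
eef_pos: [449.9, 126.8, 154.0]
tool_rot: [3.14, 0.006, -0.095]
force: [-0.5, -0.9, 0.9]
width: 0.1
```

```bash
python3 - <<'E'
from h import *
d=save('side','s3')
cv2.imwrite('pics/s3c.png',cv2.resize(d[150:290,220:420],(800,560),interpolation=cv2.INTER_CUBIC)[:,:,::-1])
E
```

```text
(no output)
```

View pics/s3c.png

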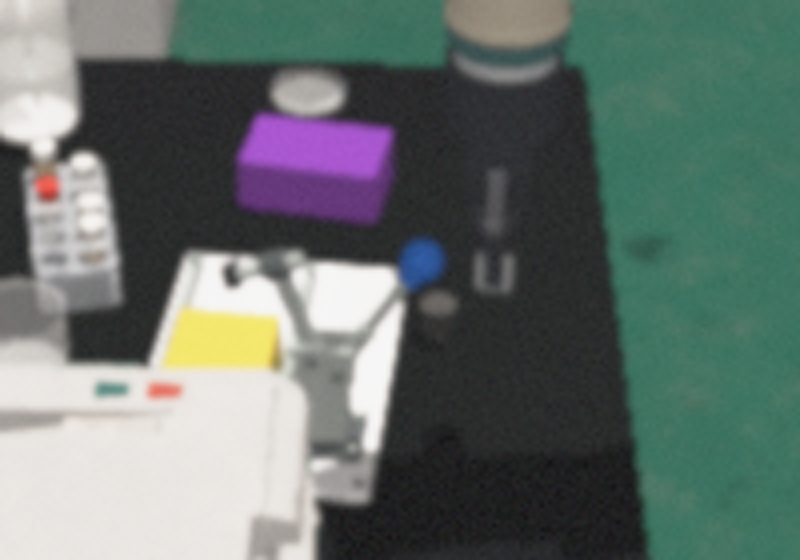

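The fingers (495,270) stand clear on the robot side of the knob (422,262), at its height, and the box is at the stop end. I'll push the lever over along the fixture's +x.

Emit:
apply_moves([
  {"tx":0.01,"ty":-0.001,"tz":0.002,"rx":0,"ry":0,"rz":0,"claw":0},
  {"tx":0.02,"ty":-0.002,"tz":0.004,"rx":0,"ry":0,"rz":0,"claw":0},
  {"tx":0.028,"ty":-0.003,"tz":0.006,"rx":0,"ry":0,"rz":0,"claw":0},
  {"tx":0.036,"ty":-0.0035,"tz":0.006,"rx":0,"ry":0,"rz":0,"claw":0},
  {"tx":0.044,"ty":-0.0043,"tz":0.006,"rx":0,"ry":0,"rz":0,"claw":0},
  {"tx":0.052,"ty":-0.005,"tz":0.006,"rx":0,"ry":0,"rz":0,"claw":0},
  {"tx":0.06,"ty":-0.006,"tz":0.006,"rx":0,"ry":0,"rz":0,"claw":0},
])

```text
clock: 7.95
eef_pos: [512.7, 120.0, 164.5]
tool_rot: [-3.141, -0.001, -0.098]
force: [-2.5, 0.4, 1.1]
width: 0.1
```

The 2.5 N contact force is about what's expected. I'll continue past the dead point.

Emit:
apply_moves([
  {"tx":0.008,"ty":-0.001,"tz":0,"rx":0,"ry":0,"rz":0,"claw":0},
  {"tx":0.016,"ty":-0.0016,"tz":0,"rx":0,"ry":0,"rz":0,"claw":0},
  {"tx":0.024,"ty":-0.0024,"tz":0,"rx":0,"ry":0,"rz":0,"claw":0},
  {"tx":0.032,"ty":-0.003,"tz":0,"rx":0,"ry":0,"rz":0,"claw":0},
  {"tx":0.038,"ty":-0.0037,"tz":0,"rx":0,"ry":0,"rz":0,"claw":0},
  {"tx":0.038,"ty":-0.0037,"tz":0,"rx":0,"ry":0,"rz":0,"claw":0},
  {"tx":0.038,"ty":-0.0037,"tz":0,"rx":0,"ry":0,"rz":0,"claw":0},
])

```text
clock: 8.65
eef_pos: [549.4, 116.2, 163.1]
tool_rot: [3.141, 0.001, -0.097]
force: [-0.5, -0.3, -0.1]
width: -0.2
```

Emit:
apply_moves([
  {"tx":-0.02,"ty":0.002,"tz":0,"rx":0,"ry":0,"rz":0,"claw":0},
  {"tx":-0.05,"ty":0.005,"tz":0,"rx":0,"ry":0,"rz":0,"claw":0},
  {"tx":-0.08,"ty":0.008,"tz":0.02,"rx":0,"ry":0,"rz":0,"claw":0},
  {"tx":-0.1,"ty":-0.02,"tz":0.06,"rx":0,"ry":0,"rz":0,"claw":0},
  {"tx":-0.1,"ty":-0.06,"tz":0.1,"rx":0,"ry":0,"rz":0,"claw":0},
  {"tx":-0.1,"ty":-0.1,"tz":0.1,"rx":0,"ry":0,"rz":0,"claw":0},
  {"tx":-0.1,"ty":-0.14,"tz":0.1,"rx":0,"ry":0,"rz":0,"claw":0},
  {"tx":-0.1,"ty":-0.18,"tz":0.1,"rx":0,"ry":0,"rz":0,"claw":0},
  {"tx":-0.1,"ty":-0.22,"tz":0.1,"rx":0,"ry":0,"rz":0,"claw":0},
  {"tx":-0.1,"ty":-0.26,"tz":0.1,"rx":0,"ry":0,"rz":0,"claw":0},
  {"tx":-0.1,"ty":-0.26,"tz":0.1,"rx":0,"ry":0,"rz":0,"claw":0},
  {"tx":-0.1,"ty":-0.26,"tz":0.1,"rx":0,"ry":0,"rz":0,"claw":0},
])

```text
clock: 9.85
eef_pos: [449.0, -144.1, 263.2]
tool_rot: [-3.141, 0.0, -0.1]
force: [0.6, 0.6, -0.3]
width: -0.1
```

```bash
python3 - <<'E'
from h import *
t=save('top','t4'); d=save('side','s4')
A=cv2.resize(t[135:225,240:370],(780,540)); B=cv2.resize(d[150:290,220:420],(771,540))
m=np.hstack([A,B])[:,:,::-1]; cv2.imwrite('pics/c4.png',cv2.resize(m,(800,278),interpolation=cv2.INTER_AREA))
cv2.imwrite('pics/t4c.png',A[:,:,::-1])
E
```

```text
(no output)
```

View pics/t4c.png

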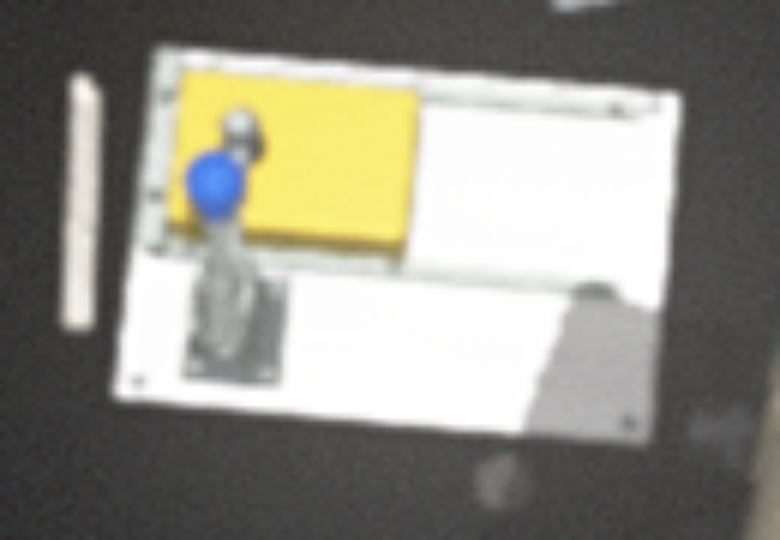

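View pics/s4.png

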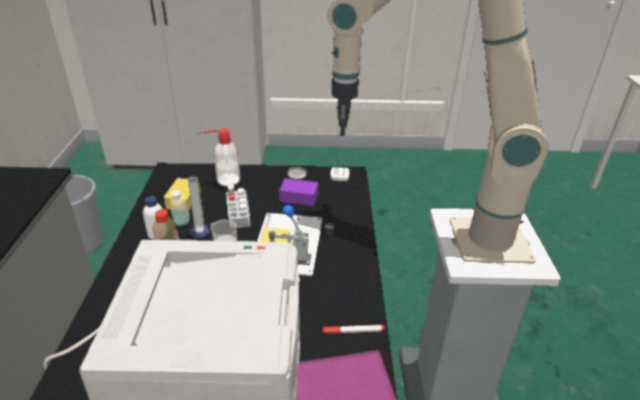

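The knob has gone over to crop (216,184), the arm is down with its pad on the lid, and the box still touches the stop. I'll check the lever angle from the knob's pixel, and the box position numerically.

```bash
cat >> m.py <<'E'
print('----')
for a in (.8,.89,.96):
    x,z=-61+108*np.sin(a-.5236),75+108*np.cos(a-.5236)
    q=proj(c,(*w(x,75),z)); print(a,((q-[240,135]+.5)*6-.5).round(1))
for y in (45,49,53):
    print(y,[((proj(c,(*w(30+sx,y+sy),53))-[240,135]+.5)*6-.5).round().tolist() for sx,sy in ((39,59),(39,-59),(-39,-59),(-39,59))])
E
python3 m.py | sed -n '/----/,$p'
```

```text
----
0.8 [211.3 214.1]
0.89 [214.1 195.2]
0.96 [216.4 181.4]
45 [[197.0, 66.0], [440.0, 86.0], [426.0, 244.0], [180.0, 223.0]]
49 [[188.0, 65.0], [432.0, 86.0], [417.0, 243.0], [171.0, 222.0]]
53 [[180.0, 64.0], [424.0, 85.0], [409.0, 242.0], [163.0, 222.0]]
```

```bash
python3 -c "
from cell import *
print(finish_job())"
```

```text
the job is handed in; nothing more can be done
None
```

I pushed the yellow box home with the closed fingertips, then pushed the clamp lever over its dead point into lock. The arm then backed clear, and I handed the job in at about 10 s of the 45 s allowed.

- **Box:** the push stalled against the stop at about 9 N, at the position expected for home. The last top view shows the lid edges where they should be for y ≈ 53 mm. The visible lid measured about 112 mm long instead of 118 mm, which I put down to rounded edges, so this reading is good to about 2 mm.
- **Lever:** the knob's pixel (216,184) puts the lever at about 0.95 rad; lock is 0.96 rad and the threshold 0.89 rad.
- **Pad:** it appears to be down on the lid. Its contact force could not be measured.
- **Other items:** the tweezers and stopper look unmoved in the last top crop. I saw no change to the timer, dish or marker in the side view, but did not measure them. The tool was about 0.26 m above the bench with near-zero force at the end.

No check failed or disagreed, apart from one move call that was refused at the start because it left out two axis values. The arm did not move, and I resent the call complete.

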